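# Throttle valve to half open

## Robot

A 6-joint arm with a two-finger parallel gripper is mounted at the origin on a cart in front of the work surface, level with it; the furniture and walls round the work are solid. World frame = base frame: x ahead of the robot, y to its left, z up, the work surface at z = 0. Lengths are in mm, angles in rad, forces in N, time in s.
With the tool pointing down it reaches from about 400 to 925 mm from the base axis. Payload 12.5 kg.
Tool frame: the origin (TCP) lies at the centre of the arm's flange, where the gripper is bolted on; the fingertips stand 190 mm ahead of it and the grasp point (between the pads) lies 171 mm ahead of it; z points along the fingers, y is the line along which they close (so a half turn about z gives the same grasp; the last joint's range is limited). The gripper opens to 95 mm and grips with 3 to 60 N. Pads are 20 mm wide; open, the fingers measure 119 mm over their backs; the gripper's body (75 mm by 180 mm) begins 59 mm behind the grasp point.
Start: joints at [1.1, 0.491, 1.559, -0, 1.092, -0.106], TCP at [222.953, 583.881, 404.761] pointing down, gripper open.
Joint ranges: [-3.1, 3.1], [-0.84, 2.19], [0.05, 2.79], [-1.13, 4.28], [0.06, 2.93], [-2.69, 2.69]. Speed limits (rad/s): [2.22, 2.22, 2.79, 3.14, 3.14, 3.14].

## Interface

Orientations are given as [roll, pitch, yaw] about the fixed x, y, z axes, in that order (R = Rz(yaw) Ry(pitch) Rx(roll)).
In Python, from cell import env, read_camera, search_frame, cut_out gives the robot as it stands. The module is installed in compiled form; this text tells all that it offers.
- The arm moves only by the tool move_arm, never from a script. Its argument "commands" is a list of rows, each a list of 3 entries, a list of its own where there are three numbers: the shift along the world's x, y, z normalised to -1 to 1, where 1 is 0.03 m, then the turn about the world's z normalised to -1 to 1, where 1 is 0.08 rad, then the opening, from -1 (shut) to 1 (fully open), so that 0 is half open. A call has 1 to 20 rows; each row shifts and turns the commanded pose from where the row before left it; what a row does not reach is not made up. A row lasts 1/12 s, in which the tool goes at most 41.7 mm and 7.16 degrees, less where a joint would pass 70% of its speed; a pose out of reach is approached as far as the arm can. A call with a number of a shift or a turn outside -1 to 1 is refused whole. A call with a gripper value outside its range is refused whole. The fingers move at their own pace and stop on an object; the grip force is fixed at half the most. Time passes only in rows, so rows that do not move let the fingers close. It gives the time, the measured TCP pose, the force, the opening and the grip force at its end, in the units of the state.
- env.state(): the state, without advancing time (a new reading comes with each control period).
- read_camera(name): name is "side" or "top" or "wrist"; returns a dict with "image" (384x512x3 uint8, red, green, blue), "fx", "fy", "cx", "cy" (pixels), "rvec" (rotation vector, rad) and "tvec" (3), from world to camera coordinates, as OpenCV has them. Camera axes: x right, y down, z forward; pixel columns grow to the right and rows downward; lengths in mm; the calibration is good to about 2 mm. A picture is of the moment at which its call begins. There is no depth.
- env.job_done(): hands the job in; it is judged then, once.
Trained networks look in a picture, given as the dict that the camera call returned (one of the last four; its "shot" number tells which), for a name from the list of things; names that differ only in an ending like _2 or _b are one class to them, and where a whole thing is asked for, a point or a joint stands for the part that bears it (a point fixed in the world has none). Each returns a list of dicts, best first, with "confidence" (0 to 1); they miss things now and then, are a little off and sometimes report something else, mostly with a low value. They report only what shows in the picture. A call takes as long as a camera call.
- search_frame(thing, picture): "at" ([column, row] in pixels, amid what is visible of it).
- cut_out(thing, picture): "region" (384x512 bool, what is visible of it) and "at" ([column, row] in pixels, amid what is visible of it).
The state is a dict: "t": time; "joints": joint angles; "qvel": joint speeds; "tau": joint torques, N m; "eef_pos": TCP position; "tcp_rot": TCP orientation; "ft_force": force on the tool from outside, world axes, zero at the start; "moment": the same for the moment, N m; "opening": opening from 0.0 (shut) to 1.0 (fully open); "grip_force": force on a finger pad.
Only numpy, scipy, OpenCV 4.12 (cv2) and the standard library are available. Lean on these libraries where they do the work, as an engineer would, in place of code of your own. Each camera call takes 0.05 s, during which the arm holds its last target. There are 200 camera calls.

## Task

Throttle the vacuum valve with the blue knob back to half open: swing its lever from the green end of the scale to the yellow mark in the middle and leave it there. Do not shut the valve on the way, and leave the white-knobbed valve and the loose clamp and seal ring beside the valves as they are.

Things in the scene. Friction and masses are not known exactly. Their poses are not given: they have to be found in the camera images.
- blue_valve_lever (a joint): angle of the lever with the blue knob, rad: 0 = shut, lever over the red mark; 0.785 = half open, over the yellow mark; 1.571 = fully open, over the green mark (stops at 0 and 1.571). It grows anticlockwise seen from above. The lever has friction (about 2 N at the knob) and stays where it is left.
- blue_valve_knob (a point): centre (half-way up) of the upright round blue knob, 20 mm across and 40 mm tall (86 to 126 mm above the desk), that stands on the free end of the lever, 80 mm from the hinge axis. Below it the flat steel lever bar, 12 mm wide, runs from the hinge to the knob at 77 to 83 mm above the desk. The valve is fixed to the desk.
- blue_valve_hinge (a point): point on the vertical hinge axis of that lever, 72 mm above the desk. Axes: z up, x away from the scale; the yellow mark lies along -x, red midway between -x and +y, green midway between -x and -y. The marks are near the rim of a grey quarter-circle plate under the lever (reaches 106 mm from the axis, top 70 mm above the desk).
- white_valve_knob (a point): centre of the white knob of the other, otherwise identical valve, which stands about 0.35 to 0.6 m to the left or right of the blue-knobbed one: leave it alone.
- loose_clamp_center (a point): centre of the loose aluminium ring clamp, 69 x 79 x 16 mm, lying flat on the desk between the valves: leave it alone.
- loose_ring_center (a point): centre of the loose black rubber seal ring with steel centre, 38 mm across and 8 mm thick, lying flat on the desk between the valves: leave it alone.

How it is judged:
By the outcome, as a careful person would: the job done as asked, in the order asked, and still so for the second after the job is handed in, with the robot touching nothing.
It also fails if it takes over 29 s, if anything falls off the work surface, if the arm or the gripper's body presses on something with over 40 N, if the wrist force passes 120 N, or if a joint passes its speed limit or range.

## Working session

There is one attempt and no reset: what is moved stays moved. The work goes in short steps, Python scripts to look and compute and a tool call to move; the robot and the scene stay as the last step left them, time stands still between calls to the robot, and variables do not carry over. Pictures are saved under pics/ and viewed, at most 10 in all, crops included, and the job is handed in when it is done.

Besides the shell and the picture viewer there is one more tool, called after "Emit:" as a command line: name --argument value ..., lists and objects as JSON in quotes. move_arm: Moves the arm, as the interface text tells. Its arguments: {"type":"object","properties":{"commands":{"type":"array","items":{"type":"array"}}},"required":["commands"]}

```bash
mkdir -p pics
cat > h.py <<'E'
import numpy as np, cv2
from cell import env, read_camera, search_frame, cut_out
def ray(p,uv):
    R=cv2.Rodrigues(np.array(p["rvec"],float))[0]; t=np.array(p["tvec"],float).ravel()
    d=R.T@np.array([(uv[0]-p["cx"])/p["fx"],(uv[1]-p["cy"])/p["fy"],1.]); return -R.T@t,d/np.linalg.norm(d)
def atz(p,uv,z):
    o,d=ray(p,uv); return (o+d*(z-o[2])/d[2]).round(1)
def tri(a,b):
    A=0;B=0
    for o,d in (a,b):
        M=np.eye(3)-np.outer(d,d);A=A+M;B=B+M@o
    return np.linalg.solve(A,B).round(1)
def proj(p,X): return cv2.projectPoints(np.array(X,float).reshape(-1,3),np.array(p["rvec"],float),np.array(p["tvec"],float),np.array([[p["fx"],0,p["cx"]],[0,p["fy"],p["cy"]],[0,0,1.]]),None)[0].reshape(-1,2)
E
python3 - <<'E'
from h import *
ims=[]
Z=dict(blue_valve_knob=106,blue_valve_hinge=72,white_valve_knob=106,loose_clamp_center=8,loose_ring_center=4)
best={}
for c in("top","side"):
    p=read_camera(c);ims.append(p["image"])
    for n,z in Z.items():
        r=search_frame(n,p)[:2]
        print(c,n,[(np.round(q["at"]),round(q["confidence"],2),atz(p,q["at"],z)) for q in r])
        if r: best.setdefault(n,[]).append(ray(p,r[0]["at"]))
for n,v in best.items():
    if len(v)==2: print(n,tri(*v))
for i,im in enumerate(ims): cv2.imwrite(f"pics/a{i}.png",im[:,:,::-1])
s=env.state();print(s["t"],s["tcp_rot"])
E
```

```text
top blue_valve_knob [(array([372., 209.]), 0.6, array([ 471.8, -157.4,  106. ]))]
top blue_valve_hinge [(array([356., 214.]), 0.79, array([ 462.2, -125.7,   72. ]))]
top white_valve_knob [(array([196., 205.]), 0.79, array([484.9, 257.3, 106. ]))]
top loose_clamp_center [(array([274., 164.]), 0.93, array([601.6,  69.6,   8. ]))]
top loose_ring_center [(array([372., 205.]), 0.68, array([ 492.8, -181.9,    4. ]))]
side blue_valve_knob []
side blue_valve_hinge [(array([259., 159.]), 0.94, array([481.6, -88.2,  72. ]))]
side white_valve_knob [(array([272., 236.]), 0.71, array([476.1, 268.1, 106. ]))]
side loose_clamp_center [(array([216., 215.]), 0.89, array([600.9,  75.5,   8. ]))]
side loose_ring_center [(array([251., 218.]), 0.51, array([510.8,  86.1,   4. ]))]
blue_valve_hinge [ 471.9 -132.7   43.2]
white_valve_knob [480.4 259.3  99.2]
loose_clamp_center [602.   69.5   3.2]
loose_ring_center [ 511.3 -245.1 -272.1]
0.6 [3.14153165e+00 4.22374457e-05 2.77681134e+00]
```

Run:
```python
import cv2,numpy as np
a=cv2.imread("pics/a0.png");b=cv2.imread("pics/a1.png")
c=cv2.resize(a[150:270,300:440],None,fx=4,fy=4,interpolation=2)
d=cv2.resize(b[90:210,190:330],None,fx=4,fy=4,interpolation=2)
cv2.imwrite("pics/c0.png",c);cv2.imwrite("pics/c1.png",d)
```

```text
(no output)
```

View pics/a0.png

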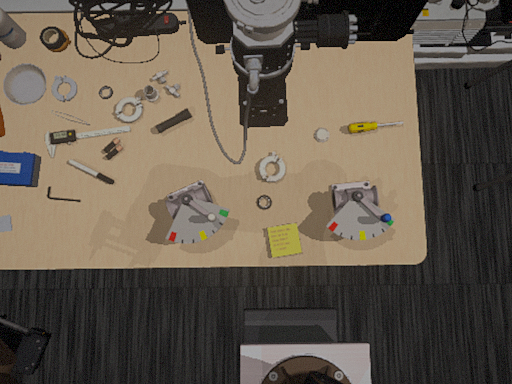

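View pics/a1.png

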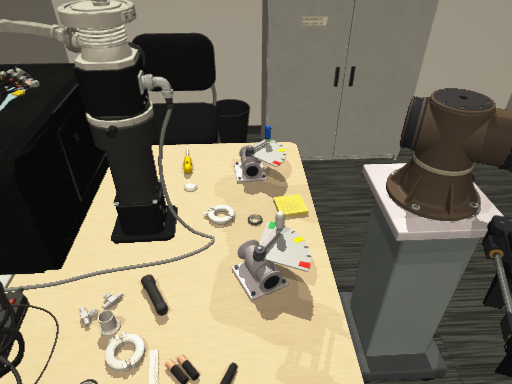

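View pics/c0.png

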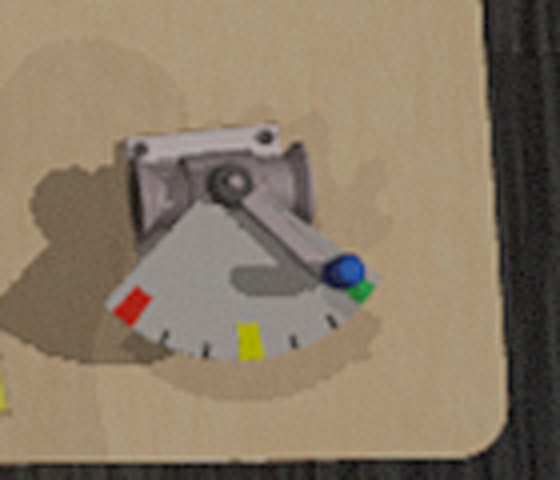

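View pics/c1.png

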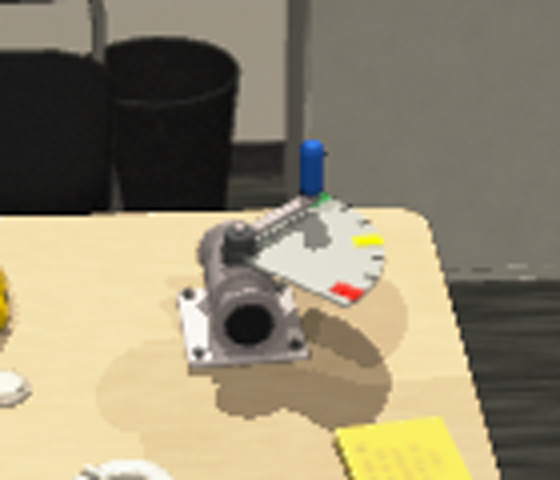

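Run:
```python
from h import *
t=read_camera("top");s=read_camera("side")
k=atz(t,(386.75,217.5),126);h=atz(t,(358,195.5),85)
print("knob",k,"hinge",h,np.hypot(*(k-h)[:2]))
print("tri knob top/side",tri(ray(t,(386.75,217.5)),ray(s,(268,127))),"hinge",tri(ray(t,(358,195.5)),ray(s,(250,148))))
for n,p in dict(red=(333,226.5),yel=(362.5,235.5),green=(390.5,222.5)).items():
    m=atz(t,p,70);print(n,m,np.hypot(*(m-h)[:2]),np.degrees(np.arctan2(*(m-h)[1::-1])))
print(np.degrees(np.arctan2(*(k-h)[1::-1])))
print(s["tvec"],ray(s,(268,132))[0],ray(t,(0,0))[0])
```

```text
knob [ 448.7 -184.6  126. ] hinge [ 506.2 -129.7   85. ] 79.50006289305689
tri knob top/side [ 448.5 -185.4  123. ] hinge [ 505.1 -129.4   85.7]
red [433.7 -69.3  70. ] 94.36318137917988 140.20220309758034
yel [ 411.2 -139.2   70. ] 95.47381840064845 -174.28940686250036
green [ 441.5 -208.1   70. ] 101.64964338353577 -129.5313271075731
-136.325110902397
[ 494.98721961   -8.77148972 1083.59369621] [540.65881441 843.35686861 644.74942702] [ 354.40420839  100.14196181 1184.65456548]
```

Emit:
move_arm --commands '[[[0.53,-0.98,0],-0.96,1],[[0.53,-0.98,0],-0.96,1],[[0.53,-0.98,0],-0.96,1],[[0.53,-0.98,0],-0.96,1],[[0.53,-0.98,0],-0.96,1],[[0.53,-0.98,0],-0.96,1],[[0.53,-0.98,0],-0.96,1],[[0.53,-0.98,0],-0.96,1],[[0.53,-0.98,0],-0.96,1],[[0.53,-0.98,0],-0.96,1],[[0.53,-0.98,0],-0.96,1],[[0.53,-0.98,0],-0.96,1],[[0.53,-0.98,0],-0.96,1],[[0,0,0],0,1]]'

```text
t: 1.87
eef_pos: [431.6, 198.1, 404.9]
tcp_rot: [3.141, 0.001, 1.77]
ft_force: [0.3, 0.8, -0.2]
opening: 1.001
grip_force: 0.0
```

Emit:
move_arm --commands '[[[0.05,-0.98,0],-0.96,1],[[0.05,-0.98,0],-0.96,1],[[0.05,-0.98,0],-0.96,1],[[0.05,-0.98,0],-0.96,1],[[0.05,-0.98,0],-0.96,1],[[0.05,-0.98,0],-0.96,1],[[0.05,-0.98,0],-0.96,1],[[0.05,-0.98,0],-0.96,1],[[0.05,-0.98,0],-0.96,1],[[0.05,-0.98,0],-0.96,1],[[0.05,-0.98,0],-0.96,1],[[0.05,-0.98,0],-0.96,1],[[0.05,-0.98,0],-0.96,1],[[0,0,0],0,1],[[0,0,0],0,1]]'

```text
t: 3.12
eef_pos: [449.1, -181.3, 404.6]
tcp_rot: [-3.141, -0.0, 0.779]
ft_force: [0.4, 0.0, 0.1]
opening: 0.997
grip_force: 0.0
```

Run:
```python
from h import *
p=read_camera("wrist");s=env.state()
print(s["t"],s["eef_pos"],s["tcp_rot"],s["joints"],s["ft_force"],s["opening"])
for n,z in (("blue_valve_knob",106),("blue_valve_hinge",72)):
    for q in search_frame(n,p)[:2]: print(n,q["at"],q["confidence"],atz(p,q["at"],z))
print(proj(p,[[448.5,-185,126],[448.5,-185,86],[506,-129.5,85]]))
cv2.imwrite("pics/w0.png",p["image"][:,:,::-1])
```

```text
3.1667 [ 449.05513264 -180.43666217  404.62831665] [-3.14115359e+00 -4.95775006e-06  7.80228640e-01] [-5.18685541e-01  2.91534279e-01  1.89430130e+00  1.50164317e-04
  9.56178682e-01  2.71795528e-01] [-0.23967926 -0.13137039 -0.22708011] 1.0030740607910782
blue_valve_knob [257.9, 154.1] 0.96 [ 477.1 -157.3  106. ]
blue_valve_hinge [243.8, 135.0] 0.82 [ 477.6 -134.5   72. ]
[[257.66422612 196.44753448]
 [257.35869565 185.60793476]
 [258.3200465  113.62323782]]
```

View pics/w0.png

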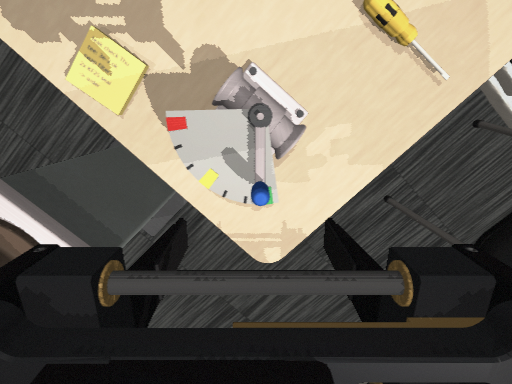

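The wrist view shows the blue knob at about (260,194), the hinge at (260,115) and the yellow mark at (209,179), all near the projected estimates. I'll refine the positions from it.

Run:
```python
from h import *
p=read_camera("wrist")
im=p["image"].astype(int);r,g,b=im[...,0],im[...,1],im[...,2]
def cen(m,box):
    x0,x1,y0,y1=box;ys,xs=np.nonzero(m[y0:y1,x0:x1]);return np.array([xs.mean()+x0,ys.mean()+y0]),len(xs)
B=cen((b>r+50)&(b>g+30),(235,285,170,220));Y=cen((r>150)&(g>150)&(b<100),(190,230,160,200));R=cen((r>150)&(g<80),(155,195,105,140));G=cen((g>r+50)&(g>b+20),(250,290,170,220))
H=atz(p,(260,115),85);print("H",H,"knob",B,atz(p,B[0],108))
for n,q in (("Y",Y),("R",R),("G",G)):
    m=atz(p,q[0],70);d=(m-H)[:2];print(n,q,m,np.hypot(*d),np.degrees(np.arctan2(d[1],d[0])))
k=atz(p,B[0],108)-H;print(np.hypot(*k[:2]),np.degrees(np.arctan2(k[1],k[0])))
```

```text
H [ 506.1 -129.9   85. ] knob (array([260.96460177, 194.78171091]), 339) [ 448.2 -188.8  108. ]
Y (array([nan, nan]), 0) [nan nan nan] nan nan
R (array([177.20535714, 123.79017857]), 224) [432.9 -70.2  70. ] 94.45808594291971 140.80021774743716
G (array([271.04, 197.14]), 50) [ 446.7 -209.    70. ] 98.92001819652079 -126.90465043950758
82.59309898532689 -134.50946592795856<stdin>:5: RuntimeWarning: Mean of empty slice.
  ret = ret.dtype.type(ret / rcount)
```

Emit:
move_arm --commands '[[[0,-0.18,-0.4],0,1],[[0,0,-0.8],0,1],[[0,0,-0.8],0,1],[[0,0,-0.8],0,0.5],[[0,0,-0.8],0,0],[[0,0,-0.5],0,-0.2],[[0,0,0],0,-0.2],[[0,0,0],0,-1],[[0,0,0],0,-1],[[0,0,0],0,-1],[[0,0,0],0,-1],[[0,0,0],0,-1]]'

```text
t: 4.32
eef_pos: [449.2, -185.9, 282.5]
tcp_rot: [3.14, -0.0, 0.78]
ft_force: [-0.8, -0.2, -0.3]
opening: 0.429
grip_force: 0.0
```

Run:
```python
from h import *
s=env.state();print(s["t"],s["eef_pos"],s["tcp_rot"],s["ft_force"],s["opening"],s["grip_force"])
# arc waypoints
H=np.array([506.,-129.7]);a0=np.radians(-135.3);a1=np.radians(-174.5);n=12
P=[H+80*np.array([np.cos(a),np.sin(a)]) for a in np.linspace(a0,a1,n+1)]
print(np.round(np.diff(P,axis=0)/30,2).tolist(),(a1-a0)/n/.08,P[0],P[-1])
```

```text
4.3167 [ 449.19527902 -185.87538188  282.54457543] [ 3.14013075e+00 -3.49274944e-04  7.80173918e-01] [-0.79059406 -0.19265201 -0.32800906] 0.42876804923448913 0.0
[[-0.1, 0.11], [-0.1, 0.12], [-0.09, 0.12], [-0.08, 0.13], [-0.08, 0.13], [-0.07, 0.14], [-0.06, 0.14], [-0.05, 0.14], [-0.04, 0.15], [-0.04, 0.15], [-0.03, 0.15], [-0.02, 0.15]] -0.7126761112310179 [ 449.13604209 -185.97157622] [ 426.36830413 -137.3676602 ]
```

Fingers are still closing.

Emit:
move_arm --commands '[[[0,0,0],0,-1],[[0,0,0],0,-1],[[0,0,0],0,-1],[[0,0,0],0,-1],[[0,0,0],0,-1],[[0,0,0],0,-1]]'

```text
t: 4.82
eef_pos: [449.2, -186.1, 281.9]
tcp_rot: [3.141, -0.0, 0.78]
ft_force: [-1.1, -2.8, 2.1]
opening: 0.204
grip_force: 30.0
```

Emit:
move_arm --commands '[[[-0.1,0.11,0],-0.71,-1],[[-0.1,0.12,0],-0.71,-1],[[-0.09,0.12,0],-0.71,-1],[[-0.08,0.13,0],-0.71,-1],[[-0.08,0.13,0],-0.71,-1],[[-0.07,0.14,0],-0.71,-1]]'

```text
t: 5.32
eef_pos: [433.9, -163.5, 281.9]
tcp_rot: [3.14, -0.001, 0.436]
ft_force: [4.8, -2.5, -0.3]
opening: 0.203
grip_force: 30.0
```

Emit:
move_arm --commands '[[[-0.06,0.14,0],-0.71,-1],[[-0.05,0.14,0],-0.71,-1],[[-0.04,0.15,0],-0.71,-1],[[-0.04,0.15,0],-0.71,-1],[[-0.03,0.15,0],-0.71,-1],[[-0.02,0.15,0],-0.71,-1],[[0,0,0],0,-1],[[0,0,0],0,-1],[[0,0,0],0,-1]]'

```text
t: 6.07
eef_pos: [427.1, -137.2, 281.9]
tcp_rot: [3.14, -0.003, 0.098]
ft_force: [6.8, -0.7, -1.2]
opening: 0.202
grip_force: 30.0
```

Run:
```python
from h import *
s=env.state();print(s["t"],s["eef_pos"],s["tcp_rot"],s["ft_force"],s["opening"],s["grip_force"])
d=s["eef_pos"][:2]-np.array([506.,-129.7]);print(np.hypot(*d),np.degrees(np.arctan2(d[1],d[0])))
```

```text
6.0667 [ 427.14318383 -137.16649603  281.94885701] [ 3.14034859e+00 -2.79314289e-03  9.77975033e-02] [ 6.78570736 -0.6848525  -1.2299906 ] 0.20154423332742782 29.99989881122019
79.20950712707426 -174.5911191366741
```

Release, rise and look from above.

Emit:
move_arm --commands '[[[0,0,0],0,0],[[0,0,0],0,0],[[0,0,0],0,0],[[0,0,0],0,0],[[0,0,0],0,0],[[0,0,0],0,0],[[0,0,0.5],0,0.5],[[0,0,0.8],0,1],[[0,0,0.8],0,1],[[0,0,0.8],0,1],[[0,0,0.8],0,1],[[0,0,0.3],0,1],[[0,0,0],0,1],[[0,0,0],0,1]]'

```text
t: 7.23
eef_pos: [426.1, -136.9, 401.3]
tcp_rot: [3.141, -0.0, 0.098]
ft_force: [0.4, 0.0, 0.3]
opening: 0.98
grip_force: 0.0
```

Run:
```python
from h import *
p=read_camera("wrist")
im=p["image"];cv2.imwrite("pics/w1.png",cv2.resize(im[:250,130:390,::-1],None,fx=2.4,fy=2.4,interpolation=2))
hsv=cv2.cvtColor(im,cv2.COLOR_RGB2HSV)
for n,(lo,hi),z in (("blue",(105,130),108),("green",(50,90),70),("yel",(26,34),70),("red",(0,4),70)):
    m=cv2.inRange(hsv,(lo,140,60),(hi,255,255));m[250:]=0
    k,_,st,c=cv2.connectedComponentsWithStats(m)
    for i in range(1,k):
        if st[i,4]>30: print(n,st[i,4],c[i].round(1),atz(p,c[i],z))
print(proj(p,[[506,-129.7,85]]))
```

```text
blue 341 [255.6 190.1] [ 425.4 -137.6  108. ]
red 206 [199.6 169.5] [432.7 -70.4  70. ]
[[255.66039111 110.39674591]]
```

View pics/w1.png

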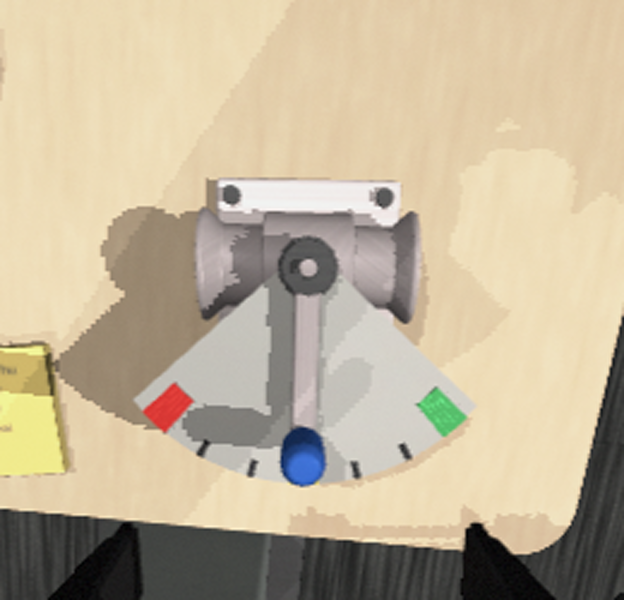

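The knob covers the yellow mark, midway between red at crop (168,407) and green at (442,411). I'll check the angle numerically.

Run:
```python
from h import *
p=read_camera("wrist")
f=lambda x,y,z:atz(p,(130+(x+.5)/2.4-.5,(y+.5)/2.4-.5),z)
H=f(308,267,87);a=lambda q:np.degrees(np.arctan2(*(q-H)[1::-1]))%360
pts=dict(red=f(168,407,70),green=f(442,411,70),t1=f(204,449,70),t2=f(252,467,70),t3=f(356,469,70),t4=f(405,451,70),base1=f(231,195,10),base2=f(384,198,10),bar=f(305,405,83),knobtop=f(304,459,120))
print(H)
for n,q in pts.items(): print(n,q,round(a(q),1),round(np.hypot(*(q-H)[:2]),1))
d=pts["base2"]-pts["base1"];print(np.degrees(np.arctan2(d[1],d[0])))
```

```text
[ 505.3 -132.    87. ]
red [432.7 -70.4  70. ] 139.7 95.2
green [ 444.  -204.8   70. ] 229.9 95.2
t1 [413.  -89.2  70. ] 155.1 101.7
t2 [ 405.9 -113.9   70. ] 169.7 101.0
t3 [ 410.  -166.3   70. ] 199.8 101.3
t4 [ 421.9 -189.6   70. ] 214.6 101.4
base1 [537.3 -88.2  10. ] 53.8 54.2
base2 [ 543.8 -169.7   10. ] 315.6 53.9
bar [ 443.2 -137.    83. ] 184.6 62.3
knobtop [ 428.  -137.9  120. ] 184.4 77.5
-85.44004991258817
```

```bash
python3 -c "
from h import *
print(env.job_done())"
```

```text
the job is handed in; nothing more can be done
None
```

The blue valve's lever is at half open: about 184.5° in the last wrist picture, against 184.8° for the yellow mark. The gripper is clear of it, nothing else was touched, and the job was handed in at about 7 s.

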